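Let two rollers out of the feeder into the tray

TASK

With the fingertips, push the shallow tray squarely up against the roller feeder, under the mouth of its chute. Then press the pad of the rocking lever right down so that the gate lifts and both rollers roll out into the tray, and let the lever come back up and shut the gate. Do not lift or tip the tray, do not touch the rollers, and leave everything else on the bench where it is.

Things in the scene. Friction and masses are not known exactly. Their poses are not given: they have to be found in the camera images.
- feeder: roller feeder, a wooden stand fixed to the bench (base 190 x 178 x 12 mm) with a sloping plywood chute and a rocking lever. Origin on the bench under it, z up. In its frame (mm) the chute lies over x = 60, is 64 wide outside and falls 10 degrees towards -y; the lever lies along x over y = -55, 95 above the bench: gate at its +x end, in the chute before the rollers, pad at its -x end
- tray_stop (a point): on the bench, at the foot of the feeder's upright front face under the chute: (60, -68) mm in the feeder's frame. The tray's wall comes to rest against this face; the chute's lip reaches 22 mm beyond it, underside 34 mm above the bench, so that the tray's 28 mm wall passes under
- lever: the rocking lever; origin on its pivot, which lies at (-60, -55, 95) mm in the feeder's frame between two cheeks 106 mm high; its x runs to the gate. Level = gate shut; a spring holds it there and brings it back when let go. Pressing the pad tips it up to 0.45 rad (hard stop); from about 0.33 rad the gate clears the rollers
- pad_top (a point): centre of the top of the lever's square pad (40 x 40 x 6 mm), at (-170, -55) mm in the feeder's frame, only bench below; takes about 3 N to start and 8 N at the bottom. Its height: 106 mm above the bench with the lever level, about 57 mm at the stop; it shifts up to 7 mm towards the pivot on the way
- chute_mouth (a point): middle of the chute's lip where the rollers leave it, at (60, -90, 40) mm in the feeder's frame
- tray: shallow grey-painted steel tray, loose on the bench, 150 (its x) by 140 mm (its y), walls 28 mm high, 6 mm thick, about 0.5 kg; origin under its centre. Starts 50 to 90 mm short of the feeder on its -y side, up to 20 mm off the chute's line, turned up to 0.15 rad. Fully home at (60, -138) mm in the feeder's frame; pushed at the middle of its far wall it slides there and squares itself
- roller_front: dark wooden roller 30 mm diameter, 44 mm long, lying across the chute against the gate; origin on its surface, so it turns with the roller
- roller_front_center (a point): centre of that roller
- roller_rear: the second, equal roller, lying behind the first
- roller_rear_center (a point): centre of that roller
- tape_roll: bystander: roll of paper tape lying flat, 80 mm across, 24 mm high; leave it alone; origin under its centre
- glue_jar: bystander: small white jar, 42 mm across, 52 mm high; leave it alone; origin under its centre
- wood_block: bystander: dark wooden block 70 x 50 x 25 mm; leave it alone; origin under its centre
- screwdriver: bystander: screwdriver lying down, 160 mm long; leave it alone
- can: bystander: steel can, 90 mm across, 120 mm high; leave it alone; origin under its centre
- brown_bottle: bystander: brown glass bottle, 52 mm across, 120 mm high; leave it alone; origin under its centre
Mind the look-alikes: they are no part of the job. What is shaped like the roller_front but red is not meant. Of the things that look like the tray, the smaller one is meant.

How it is judged:
By the outcome, as a careful person would: the job done as asked, in the order asked, and still so for the second after the job is handed in, with the robot touching nothing.
It also fails if it takes over 45 s, if anything falls off the work surface, if the arm or the gripper's body presses on something with over 40 N, if the wrist force passes 120 N, or if a joint passes its speed limit or range.

ROBOT

A 6-joint arm with a two-finger parallel gripper is mounted at the origin on the work surface. World frame = base frame: x ahead of the robot, y to its left, z up, the work surface at z = 0. Lengths are in m, angles in degrees, forces in N, time in s.
With the tool pointing down it reaches from about 0.375 to 0.9 m from the base axis. Payload 3.1 kg.
Tool frame: the origin (TCP) lies at the very end of the fingers, on their centre line; the grasp point (between the pads) lies 19 mm behind it (grasp_offset is the distance from the TCP to the grasp point, in m); z points along the fingers, y is the direction in which the jaws open and shut (so a half turn about z gives the same grasp; the last joint's range is limited). The gripper opens to 87 mm and grips with 3 to 60 N. Pads are 19 mm wide; open, the fingers measure 117 mm over their backs; the gripper's body (75 mm by 190 mm) begins 51 mm behind the grasp point.
Start: joints at [-82.535, 30.224, 82.088, -0, 67.689, -10.227], TCP at [0.19, -0.595, 0.223] pointing down, gripper open.
Joint ranges: [-176.69, 176.69], [-43.24, 126.21], [12.49, 139.97], [-82, 262], [0, 151.66], [-163.58, 163.58]. Speed limits (degrees/s): [159.86, 159.86, 180, 180, 180, 180].

INTERFACE

Orientations are given as a 3x3 rotation matrix whose columns are the frame's x, y, z axes.
In Python, from rig import * gives the robot as it stands. The module is installed in compiled form; this text tells all that it offers.
- The arm moves only by the tool play_rows, never from a script. Its argument "plan" is a list that holds one entry, the list of rows, each a list of 7 numbers: the shift along the world's x, y, z each as a share of 5 cm, from -1 to 1, then the turn, a rotation vector about the world's x, y, z each as a share of pi rad, from -1 to 1, then the gripper's target within -1 to 1 (fully open at 1, half-way at 0, shut at -1). A call has 1 to 12 rows; each row shifts and turns the commanded pose from where the row before left it; what a row does not reach is not made up. A row lasts 1/10 s, in which the tool goes at most 50 mm and 8.59 degrees, less where a joint would pass 70% of its speed; a pose out of reach is approached as far as the arm can. A call with a number of a shift or a turn outside -1 to 1 is refused whole. A call with a gripper value outside its range is refused whole. The fingers move at their own pace and stop on an object; the grip force is fixed at half the most. Time passes only in rows, so rows that do not move let the fingers close. It gives the time, the measured TCP pose, the force and the opening at its end, in the units of the state.
- read_state(): the state, without advancing time (a new reading comes with each control period).
- capture(name): name is "scene" or "top" or "wrist"; returns the picture (400x640x3 uint8, red, green, blue); there is no depth.
- camera_params(name): a dict with "intrinsics" (3x3 intrinsics, pixels), "R" (3x3) and "t" (3): a world point X has camera coordinates R X + t; the wrist camera has in their place "mount" (4x4, takes a point from camera to tool coordinates, whose origin is the TCP and whose axes are the flange's). Camera axes: x right, y down, z forward; pixel columns grow to the right and rows downward; lengths in m; the calibration is good to about 2 mm. A picture is of the moment at which its call begins: read the wrist's pose just before it. camera_params takes no time and is no camera call.
- hand_in(): hands the job in, once; it reports no verdict.
The state is a dict: "time_s": time; "joint_positions": joint angles; "qvel": joint speeds; "tau": joint torques, N m; "position": TCP position; "tcp_rot": TCP orientation; "force": force on the tool from outside, world axes, zero at the start; "moment": the same for the moment, N m; "opening": opening from 0.0 (shut) to 1.0 (fully open).
Only numpy, scipy, OpenCV 4.12 (cv2) and the standard library are available. Lean on these libraries where they do the work, as an engineer would, in place of code of your own. Each camera call takes 0.05 s, during which the arm holds its last target. There are 200 camera calls.

## Working session

There is one attempt and no reset: what is moved stays moved. The work goes in short steps, Python scripts to look and compute and a tool call to move; the robot and the scene stay as the last step left them, time stands still between calls to the robot, and variables do not carry over. Pictures are saved under pics/ and viewed, about 8 in all and at most 12, crops included, and the job is handed in when it is done.

Besides the shell and the picture viewer there is one more tool, called after "Request:" as name(argument=value, ...) on one line, values as JSON. play_rows: Moves the arm, as the interface text tells. Its arguments: {"type":"object","properties":{"plan":{"type":"array"}},"required":["plan"]}

```bash
mkdir -p pics; python3 - <<'E'
from rig import *
import cv2,numpy as np
for n in("scene","top"):
    cv2.imwrite(f"pics/{n}0.png",capture(n)[:,:,::-1]); p=camera_params(n); print(n,p["intrinsics"],(-p["R"].T@p["t"]),p["R"])
s=read_state();print(s["time_s"],s["tcp_rot"],s["position"],s["force"])
E
```

```text
scene [[363.97364256   0.         326.7711428 ]
 [  0.         363.97364256 190.0087831 ]
 [  0.           0.           1.        ]] [1.23122406 0.11523641 0.85732694] [[-0.24314448  0.96991993 -0.01166568]
 [ 0.7208722   0.17263882 -0.6712221 ]
 [-0.64901774 -0.17161342 -0.74116449]]
top [[469.23037724   0.         321.95488082]
 [  0.         469.23037724 196.76582422]
 [  0.           0.           1.        ]] [ 0.395693   -0.05167236  1.60387867] [[-0.01341393 -0.99974047 -0.0184135 ]
 [-0.99377865  0.01536563 -0.1103082 ]
 [ 0.11056251  0.01681928 -0.99372685]]
0.1 [[ 9.52696139e-01  3.03924311e-01 -2.82692782e-04]
 [ 3.03924265e-01 -9.52694167e-01  1.96588512e-03]
 [ 3.28160516e-04 -1.95880836e-03 -9.99998028e-01]] [ 0.18988032 -0.59475717  0.22165914] [-0.04780259  0.35888013 -0.63129951]
```

View pics/scene0.png

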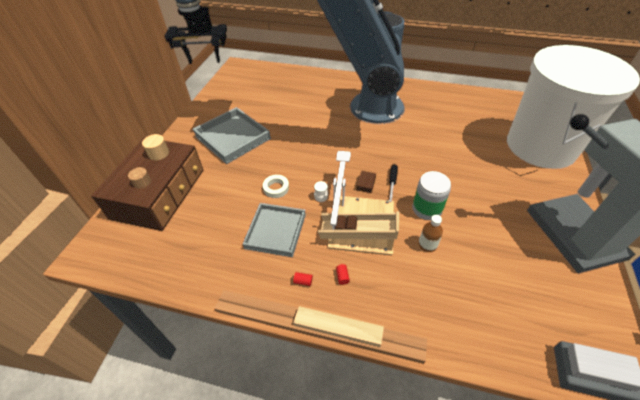

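View pics/top0.png

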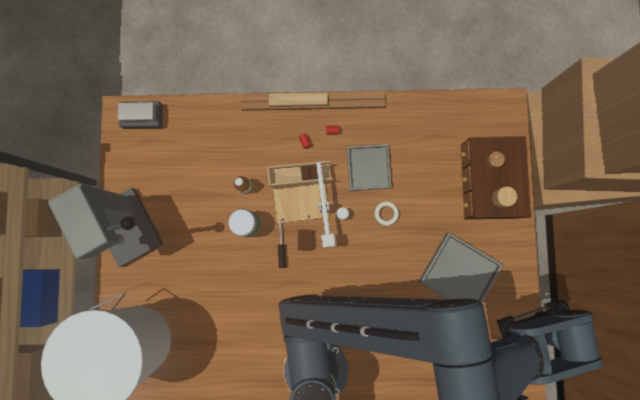

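The tray meant is the smaller one at top (370,167). The larger look-alike is at (460,270). The red rollers at (305,140) and (333,130) are not meant. I'll enlarge the crop to confirm.

```bash
python3 - <<'E'
import cv2
a=cv2.imread("pics/top0.png")[135:255,255:415]
cv2.imwrite("pics/topc.png",cv2.resize(a,None,fx=5,fy=5,interpolation=cv2.INTER_CUBIC))
a=cv2.imread("pics/scene0.png")[145:265,240:400]
cv2.imwrite("pics/scenec.png",cv2.resize(a,None,fx=5,fy=5,interpolation=cv2.INTER_CUBIC))
E
```

```text
(no output)
```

View pics/topc.png

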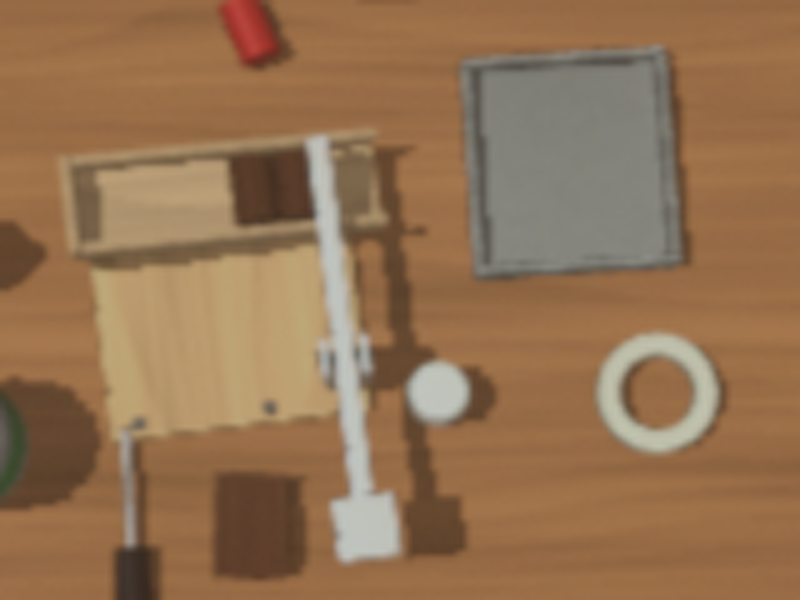

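View pics/scenec.png

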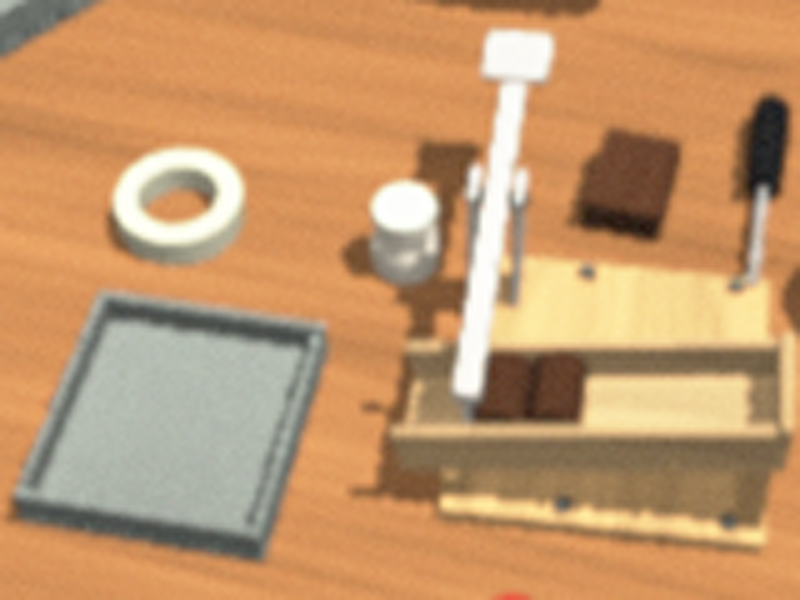

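```bash
cat >h.py <<'E'
from rig import *
import numpy as np
from scipy.optimize import least_squares
def proj(n,P):
    c=camera_params(n);q=np.atleast_2d(P)@c["R"].T+c["t"];q=q@c["intrinsics"].T;return q[:,:2]/q[:,2:]
def place(p,L):
    c,s=np.cos(p[2]),np.sin(p[2]);L=np.atleast_2d(L)/1000.
    return np.c_[p[0]+c*L[:,0]-s*L[:,1],p[1]+s*L[:,0]+c*L[:,1],L[:,2]]
def fit(obs,p0):
    f=lambda p:np.concatenate([(proj(n,place(p,l))[0]-px) for n,l,px in obs])
    r=least_squares(f,p0,loss="soft_l1");return r.x,f(r.x).reshape(-1,2)
off={"top":(255,135),"scene":(240,145)}
def cr(n,u,v):return np.array([(u+.5)/5-.5+off[n][0],(v+.5)/5-.5+off[n][1]])
E
python3 - <<'E'
from h import *
T=lambda n,l,u,v:(n,np.array(l,float),cr(n,u,v))
F=[T("top",(-150,-35,106),330,502),T("top",(-150,-75,106),392,492),T("top",(-190,-75,106),402,553),T("top",(-190,-35,106),340,563),
T("top",(-95,110,12),110,440),T("top",(-60,-55,106),345,356),
T("scene",(-190,-75,106),487,30),T("scene",(-190,-35,106),552,33),T("scene",(95,-68,12),440,497),T("scene",(95,110,12),770,535),T("scene",(-95,110,12),770,275)]
p,r=fit(F,[.65,0,0]);print("feeder",p,r.round(1).tolist())
R=[T("top",(75,70,28),460,62),T("top",(75,-70,28),665,46),T("top",(-75,-70,28),686,264),T("top",(-75,70,28),476,278),
T("scene",(-75,-70,28),105,293),T("scene",(-75,70,28),327,325),T("scene",(75,70,28),265,540),T("scene",(75,-70,28),15,497)]
t,r=fit(R,[.8,-.2,0]);print("tray",t,r.round(1).tolist())
for k,v in dict(stop=(60,-68,0),pad=(-170,-55,106),home=(60,-138,0),wallhome=(60,-208,14)).items():print(k,place(p,v))
print("tray far wall mid",place(t,(0,-70,14)))
c,s=np.cos(p[2]),np.sin(p[2]);d=t[:2]-p[:2];print("tray in feeder",c*d[0]+s*d[1],-s*d[0]+c*d[1],t[2]-p[2], "push dir",-s,c)
# jar, tape from top
def ray(px,z):
    c=camera_params("top");d=c["R"].T@np.linalg.solve(c["intrinsics"],[*px,1]);o=-c["R"].T@c["t"];return o+d*(z-o[2])/d[2]
print("jar",ray(cr("top",438,392),.052),"tape",ray(cr("top",658,392),.024))
E
```

```text
feeder [0.58663508 0.02943234 0.10909095] [[0.4, -0.4], [0.5, 0.0], [0.1, 0.3], [-0.1, -0.1], [0.7, 1.9], [0.2, 0.0], [0.7, -0.1], [0.7, 0.4], [0.3, 1.0], [-0.6, 0.5], [0.4, -0.3]]
tray [ 0.67158554 -0.18531481  0.05275597] [[-0.0, -0.6], [-0.1, -0.2], [-0.7, -0.3], [-0.0, -0.3], [-0.7, -0.7], [0.4, -0.5], [-0.1, -0.6], [0.0, -0.1]]
stop [[ 0.65368189 -0.03163095  0.        ]]
pad [[ 0.42363375 -0.04374941  0.106     ]]
home [[ 0.66130312 -0.10121483  0.        ]]
wallhome [[ 0.66892434 -0.17079872  0.014     ]]
tray far wall mid [[ 0.67527675 -0.25521742  0.014     ]]
tray in feeder 0.06106494553541596 -0.22271953994250035 -0.05633498261532852 push dir -0.10887470162943194 0.9940554810195968
jar [ 0.51321279 -0.09175151  0.052     ] tape [ 0.5131395  -0.24050234  0.024     ]
```

Both fits are good to about 1 px, so I'm moving round to behind the far wall, with the gripper half open and the jaws along the wall.

Request:
play_rows(plan=[[[0.52,0.59,0,0,0,0.0436,0],[0.52,0.59,0,0,0,0.0436,0],[0.52,0.59,0,0,0,0.0436,0],[0.52,0.59,0,0,0,0.0436,0],[0.52,0.59,0,0,0,0.0436,0],[0.52,0.59,0,0,0,0.0436,0],[0.52,0.59,0,0,0,0.0436,0],[0.52,0.59,0,0,0,0.0436,0],[0.52,0.59,0,0,0,0.0436,0],[0.52,0.59,0,0,0,0.0436,0],[0,0,0,0,0,0,0],[0,0,0,0,0,0,0]]])

```text
time_s: 1.3
position: [0.4502, -0.2996, 0.2223]
tcp_rot: [[-0.109, 0.994, -0.001], [0.994, 0.109, 0.0], [0.0, -0.001, -1.0]]
force: [0.4, 0.0, -0.3]
opening: 0.499
```

Request:
play_rows(plan=[[[0.766,0,-0.4,0,0,0,0],[0.766,0,-0.4,0,0,0,0],[0.766,0,-0.4,0,0,0,0],[0.766,0,-0.4,0,0,0,0],[0.766,0,-0.4,0,0,0,0],[0.766,0,-0.4,0,0,0,0],[0,0,-0.5,0,0,0,0],[0,0,-0.5,0,0,0,0],[0,0,-0.5,0,0,0,0],[0,0,-0.3,0,0,0,0],[0,0,0,0,0,0,0]]])

```text
time_s: 2.4
position: [0.6771, -0.3007, 0.0092]
tcp_rot: [[-0.105, 0.994, -0.005], [0.994, 0.105, 0.003], [0.004, -0.005, -1.0]]
force: [-0.3, 0.9, 0.2]
opening: 0.502
```

```bash
python3 - <<'E'
from h import *
import cv2
a=capture("scene")[145:265,240:400,::-1]
cv2.imwrite("pics/s1.png",cv2.resize(a,None,fx=5,fy=5,interpolation=cv2.INTER_CUBIC))
E
```

```text
(no output)
```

View pics/s1.png

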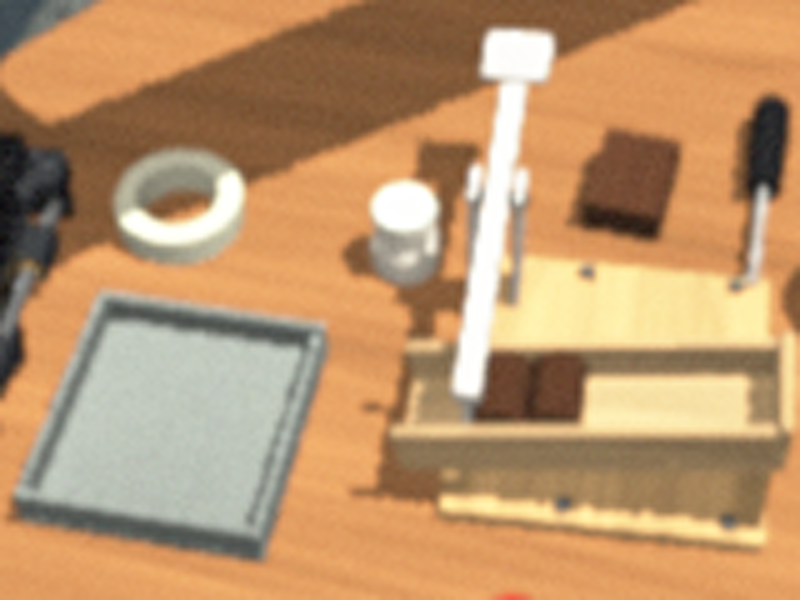

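The view is unchanged: tape, jar and tray are undisturbed, and the fingers stand left of the tray at around (20,300). Pushing now at about 0.1 m/s, stopping short of home.

Request:
play_rows(plan=[[[0.04,0.2,0.02,0,0,0,0],[0.02,0.2,0,0,0,0,0],[0,0.2,0,0,0,0,0],[-0.02,0.2,0,0,0,0,0],[-0.022,0.2,0,0,0,0,0],[-0.022,0.2,0,0,0,0,0],[-0.022,0.2,0,0,0,0,0],[-0.022,0.2,0,0,0,0,0],[-0.022,0.2,0,0,0,0,0],[-0.022,0.2,0,0,0,0,0],[0,0,0,0,0,0,0]]])

```text
time_s: 3.55
position: [0.6754, -0.199, 0.0145]
tcp_rot: [[-0.109, 0.994, 0.001], [0.994, 0.109, -0.0], [-0.0, 0.001, -1.0]]
force: [0.5, -1.2, 0.4]
opening: 0.503
```

Request:
play_rows(plan=[[[-0.02,0.1,-0.04,0,0,0,0],[-0.015,0.1,0,0,0,0,0],[-0.01,0.08,0,0,0,0,0],[0,0.06,0,0,0,0,0],[0,0,0,0,0,0,0]]])

```text
time_s: 4.05
position: [0.6736, -0.1844, 0.0123]
tcp_rot: [[-0.108, 0.994, 0.002], [0.994, 0.108, -0.002], [-0.002, 0.001, -1.0]]
force: [1.2, -3.5, 3.2]
opening: 0.503
```

Request:
play_rows(plan=[[[0,0.04,0,0,0,0,0],[0,0.04,0,0,0,0,0],[0,0.04,0,0,0,0,0],[0,0,0,0,0,0,0]]])

```text
time_s: 4.45
position: [0.6738, -0.1838, 0.0124]
tcp_rot: [[-0.11, 0.994, 0.003], [0.994, 0.11, -0.01], [-0.01, 0.002, -1.0]]
force: [-0.9, -15.8, 2.3]
opening: 0.497
```

```bash
python3 - <<'E'
from h import *
import cv2
print(read_state()["force"],read_state()["position"])
a=capture("scene")[145:265,240:400,::-1]
a=cv2.resize(a,None,fx=5,fy=5,interpolation=cv2.INTER_CUBIC)
cv2.imwrite("pics/s2.png",a)
p=[0.58663508,0.02943234,0.10909095]
for l in [(-15,-208,28),(135,-208,28),(135,-68,28),(-15,-68,28)]:
    print(l,((proj("scene",place(p,l))[0]-off["scene"]+.5)*5-.5).round())
E
```

```text
[ -0.90154982 -15.78120636   2.25318928] [ 0.67384542 -0.18380579  0.01240988]
(-15, -208, 28) [232. 306.]
(135, -208, 28) [173. 519.]
(135, -68, 28) [431. 548.]
(-15, -68, 28) [466. 329.]
```

View pics/s2.png

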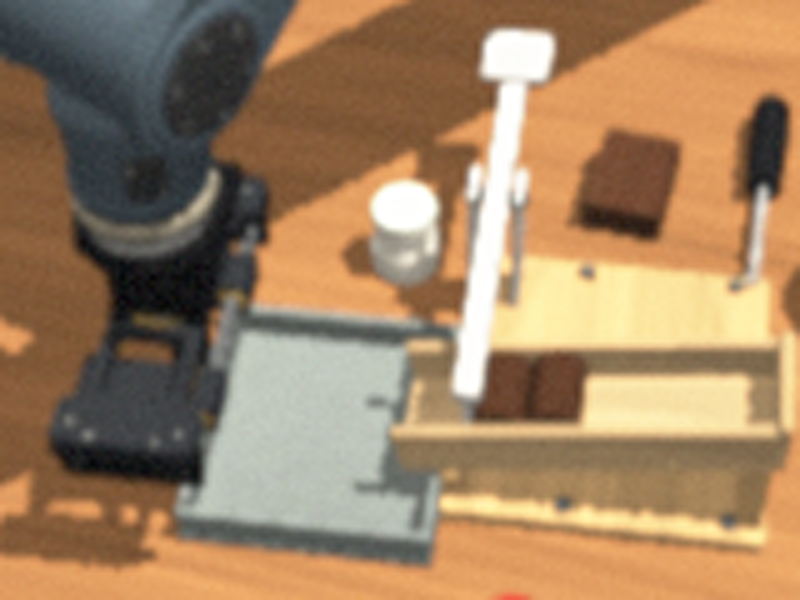

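The tray is home: the force rose to 16 N and motion stopped. Its corners at (178,518) and (440,550) are close to the predictions (173,519) and (431,548). Backing off, going up and shutting the gripper.

Request:
play_rows(plan=[[[0.02,-0.15,0,0,0,0,0],[0.03,-0.3,0,0,0,0,0],[0.03,-0.3,0,0,0,0,0],[0,0,0.5,0,0,0,0],[0,0,0.9,0,0,0,-1],[0,0,0.9,0,0,0,-1],[0,0,0.9,0,0,0,-1],[0,0,0.5,0,0,0,-1],[-0.5,0.3,0,0,0,-0.045,-1],[-0.5,0.35,0,0,0,-0.045,-1],[-0.5,0.35,0,0,0,-0.045,-1],[-0.5,0.35,0,0,0,-0.045,-1]]])

```text
time_s: 5.7
position: [0.5755, -0.1467, 0.1962]
tcp_rot: [[0.448, 0.894, -0.001], [0.894, -0.448, 0.001], [0.001, -0.002, -1.0]]
force: [-0.6, 0.7, 0.9]
opening: 0.009
```

Request:
play_rows(plan=[[[-0.375,0.257,0,0,0,-0.04,-1],[-0.375,0.257,0,0,0,-0.04,-1],[-0.375,0.257,0,0,0,-0.04,-1],[-0.375,0.257,0,0,0,-0.04,-1],[-0.375,0.257,0,0,0,-0.04,-1],[-0.375,0.257,0,0,0,-0.04,-1],[-0.375,0.257,0,0,0,-0.04,-1],[-0.375,0.257,0,0,0,-0.04,-1],[0,0,-0.5,0,0,0,-1],[0,0,-0.5,0,0,0,-1],[0,0,-0.4,0,0,0,-1],[0,0,0,0,0,0,-1]]])

```text
time_s: 6.9
position: [0.4251, -0.044, 0.1246]
tcp_rot: [[0.994, 0.107, -0.006], [0.107, -0.994, 0.003], [-0.006, -0.003, -1.0]]
force: [0.3, 0.9, 0.1]
opening: 0.003
```

```bash
python3 - <<'E'
from h import *
import cv2
a=capture("scene")[145:265,240:400,::-1]
cv2.imwrite("pics/s3.png",cv2.resize(a,None,fx=5,fy=5,interpolation=cv2.INTER_CUBIC))
E
```

```text
(no output)
```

View pics/s3.png

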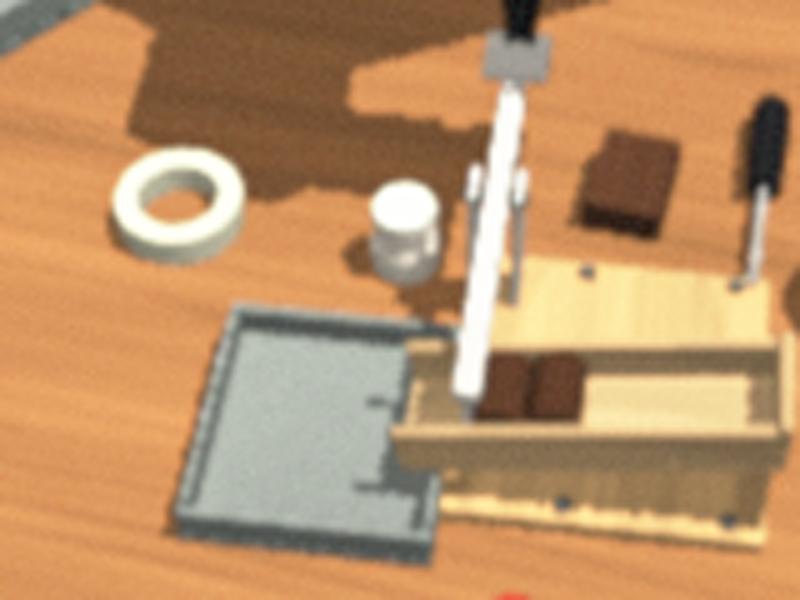

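The tray sits square at its home place, with corners (235,305), (178,515) and (435,545). The fingertips are over the pad at (517,50). Pressing.

Request:
play_rows(plan=[[[0.01,0,-0.2,0,0,0,-1],[0.02,0,-0.2,0,0,0,-1],[0.02,0,-0.2,0,0,0,-1],[0.02,0,-0.2,0,0,0,-1],[0.03,0,-0.2,0,0,0,-1],[0.03,0,-0.2,0,0,0,-1],[0,0,0,0,0,0,-1]]])

```text
time_s: 7.65
position: [0.4334, -0.0445, 0.0659]
tcp_rot: [[0.994, 0.107, -0.001], [0.107, -0.994, 0.0], [-0.001, -0.001, -1.0]]
force: [-2.2, -0.9, 8.4]
opening: 0.005
```

Request:
play_rows(plan=[[[0,0,-0.06,0,0,0,-1],[0,0,-0.06,0,0,0,-1],[0,0,-0.04,0,0,0,-1],[0,0,0,0,0,0,-1]]])

```text
time_s: 8.05
position: [0.4346, -0.0445, 0.0616]
tcp_rot: [[0.994, 0.107, 0.005], [0.107, -0.994, -0.001], [0.005, 0.002, -1.0]]
force: [-4.3, 3.0, 40.9]
opening: 0.003
```

That's the hard stop. I'll ease off slightly, hold so the rollers run out, then look.

Request:
play_rows(plan=[[[0,0,0.05,0,0,0,-1],[0,0,0,0,0,0,-1],[0,0,0,0,0,0,-1],[0,0,0,0,0,0,-1],[0,0,0,0,0,0,-1],[0,0,0,0,0,0,-1],[0,0,0,0,0,0,-1],[0,0,0,0,0,0,-1],[0,0,0,0,0,0,-1],[0,0,0,0,0,0,-1]]])

```text
time_s: 9.05
position: [0.4343, -0.0445, 0.0626]
tcp_rot: [[0.994, 0.107, 0.003], [0.107, -0.994, -0.001], [0.003, 0.001, -1.0]]
force: [-2.0, 2.2, 21.5]
opening: 0.008
```

```bash
python3 - <<'E'
from h import *
import cv2
a=capture("scene")[145:265,240:400,::-1]
cv2.imwrite("pics/s4.png",cv2.resize(a,None,fx=5,fy=5,interpolation=cv2.INTER_CUBIC))
E
```

```text
(no output)
```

View pics/s4.png

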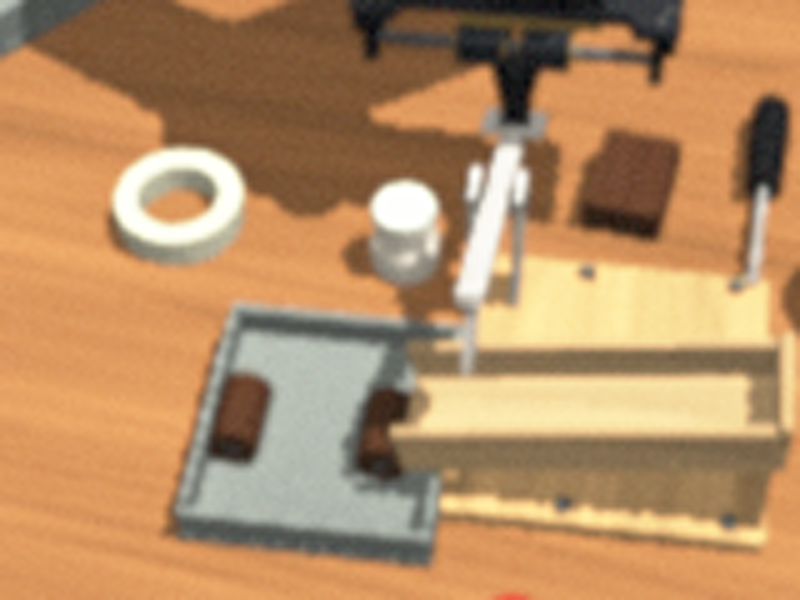

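Both rollers have left the chute, at (240,415) and (382,432), and are in the tray. Now letting the lever up gently and withdrawing.

Request:
play_rows(plan=[[[-0.03,0,0.15,0,0,0,-1],[-0.03,0,0.2,0,0,0,-1],[-0.03,0,0.2,0,0,0,-1],[-0.03,0,0.2,0,0,0,-1],[-0.02,0,0.2,0,0,0,-1],[0,0,0.2,0,0,0,-1],[0,0,0.4,0,0,0,-1],[0,0,0.6,0,0,0,-1],[0,0,0.6,0,0,0,-1],[0,0,0.4,0,0,0,-1],[0,0,0,0,0,0,-1],[0,0,0,0,0,0,-1]]])

```text
time_s: 10.3
position: [0.4259, -0.0444, 0.2183]
tcp_rot: [[0.994, 0.108, -0.001], [0.108, -0.994, 0.0], [-0.001, -0.0, -1.0]]
force: [-0.1, 0.0, -1.0]
opening: 0.007
```

```bash
python3 - <<'E'
from h import *
import cv2
print(read_state()["force"])
a=capture("scene")[145:265,240:400,::-1]
cv2.imwrite("pics/s5.png",cv2.resize(a,None,fx=5,fy=5,interpolation=cv2.INTER_CUBIC))
E
```

```text
[-0.11758832  0.01005579 -1.04883181]
```

View pics/s5.png

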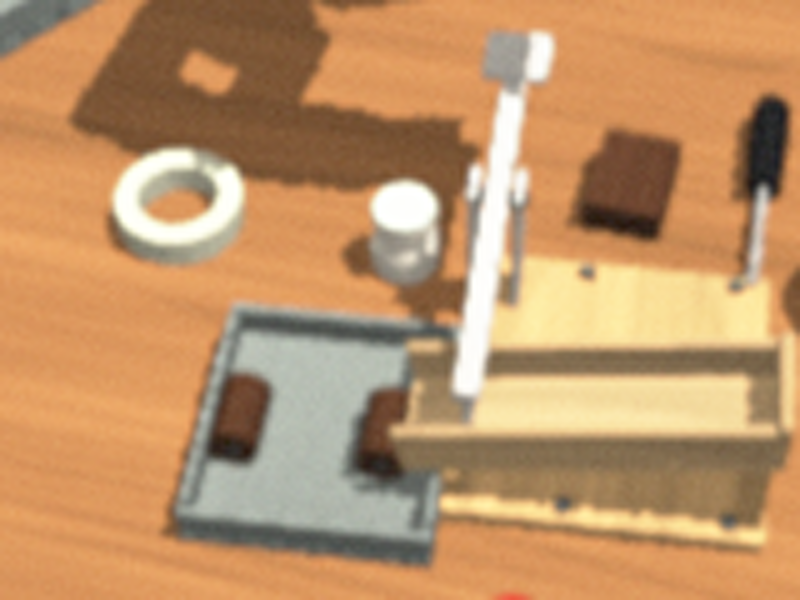

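The lever is level again, with its gate end at (468,390) and the pad at (520,55) as at the start. Both rollers rest in the tray, the tray is still home, and the bystanders in view haven't moved. Handing in.

```bash
python3 -c "
from rig import *
print(hand_in())"
```

```text
the job is handed in; nothing more can be done
None
```

The job is done and handed in at about 10 s on the robot's clock.

- **Tray:** I pushed the smaller tray about 85 mm with the fingertips until it stopped against the feeder at about 16 N. The picture showed it square and within a few millimetres of its home place.
- **Lever and rollers:** I pressed the pad to its hard stop, and both rollers rolled out into the tray. I then let the lever rise slowly and backed the arm away.
- **Last picture:** The lever is level with the gate shut, and both rollers lie in the tray, one at the far wall and one near the lip. The tray is still in place. The tape roll, jar, block and screwdriver have not moved. The can and bottle were outside that crop, but the arm never went near them. The wrist force read about 1 N, so the robot was touching nothing.
- **Press force:** The force read about 41 N for a moment at the lever's stop, and I eased it to 21 N straight away. Only the fingertips were pressing, so I don't expect it to count against the 40 N limit on the arm and gripper body. It was also well under the 120 N wrist limit.

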